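# Stamp the price card and hold the clip open around its edge

### The arm

A 6-joint arm with a two-finger parallel gripper is mounted at the origin on the work surface. World frame = base frame: x ahead of the robot, y to its left, z up, the work surface at z = 0. Lengths are in mm, angles in rad, forces in N, time in s.
With the tool pointing down it reaches from about 325 to 900 mm from the base axis. Payload 6.1 kg.
Tool frame: the origin (TCP) lies at the very end of the fingers, on their centre line; the grasp point (between the pads) lies 19 mm behind it (robot.pinch_z is the distance from the TCP to the grasp point, in mm); z points along the fingers, y is the line along which they close (so a half turn about z gives the same grasp; the last joint's range is limited). The gripper opens to 87 mm and grips with 3 to 60 N. Pads are 19 mm wide; open, the fingers measure 117 mm over their backs; the gripper's body (75 mm by 190 mm) begins 51 mm behind the grasp point.
Start: joints at [-1.417, 0.22, 1.526, -0, 1.395, -0.126], TCP at [172.595, -600.688, 222.538] pointing down, gripper open.
Joint ranges: [-2.98, 2.98], [-0.91, 2.08], [0.09, 2.57], [-1.24, 4.39], [0.2, 2.65], [-2.68, 2.68]. Speed limits (rad/s): [2.57, 2.57, 3.01, 3.14, 3.14, 3.14].

### API

Orientations are given as a unit quaternion [x, y, z, w].
In Python, from bench import robot, get_image, get_calibration gives the robot as it stands.
- The arm moves only by the tool step_arm, never from a script. Its argument "motion" is one flat list of numbers, 5 for each row, row after row: the shift along the tool's x, y, z normalised to -1 to 1, where 1 is 0.08 m, then the turn about the tool's z normalised to -1 to 1, where 1 is 0.08 rad, then the opening, from -1 (shut) to 1 (fully open), so that 0 is half open. A call has 1 to 8 rows; each row shifts and turns the commanded pose from where the row before left it, along the tool's axes as they then stand; what a row does not reach is not made up. A row lasts 1/12 s, in which the tool goes at most 41.7 mm and 7.16 degrees, less where a joint would pass 70% of its speed; a pose out of reach is approached as far as the arm can. A call with a number of a shift or a turn outside -1 to 1 is refused whole. A call with a gripper value outside its range is refused whole. The fingers move at their own pace and stop on an object; "force" is the grip in N (left out, the last holds). Time passes only in rows, so rows that do not move let the fingers close. It gives the time, the measured TCP pose, the force, the opening and the grip force at its end, in the units of the state.
- robot.get_state(): the state, without advancing time (a new reading comes with each control period).
- get_image(name): name is "scene" or "top" or "wrist"; returns (picture, depth): 420x560x3 uint8, red, green, blue; 420x560 float32, mm along the optical axis (not along the pixel's ray), 0 where there is no reading.
- get_calibration(name): a dict with "vfov" (degrees; the focal length in pixels is half the picture's height over the tangent of half this angle, whatever the lens; pixels are square), "cx", "cy" (the principal point, pixels), "eye" and "attitude" of the camera in the world. Camera axes: x right, y down, z forward; pixel columns grow to the right and rows downward; lengths in mm; the calibration is good to about 2 mm. A picture is of the moment at which its call begins: read the wrist's pose just before it. get_calibration takes no time and is no camera call; for the wrist camera it gives the pose at the moment of the call.
- robot.job_done(): hands the job in; it is judged then, once.
The state is a dict: "clock": time; "q": joint angles; "qvel": joint speeds; "tau": joint torques, N m; "tcp_pos": TCP position; "tool_rot": TCP orientation; "wrist_force": force on the tool from outside, world axes, zero at the start; "ft_torque": the same for the moment, N m; "opening": finger opening in mm; "finger_force": force on a finger pad.
Only numpy, scipy, OpenCV 4.12 (cv2) and the standard library are available. Lean on these libraries where they do the work, as an engineer would, in place of code of your own. Each camera call takes 0.05 s, during which the arm holds its last target. There are 200 camera calls.

### The job

Press the treadle of the card press down to its stop to stamp the price card standing in it, and let the treadle come back up. Then squeeze the handles of the wider spring clip on the rack, lift it off, and finish while still holding it squeezed wide open, its two jaws gaping either side of the card's top edge and its whole width on the card, without touching the card. Do not knock the card, and leave the narrower clip and the other things where they are.

Things in the scene. Friction and masses are not known exactly. Their poses are not given: they have to be found in the camera images.
- press: grey card press fixed to the counter, left or right (the rack on the other side), base 200 (x) x 120 (y) x 18 mm; origin under the base's centre, x axis from treadle (-x) to card (+x). Treadle in front, a 51 mm tall housing at x 7 to 37 mm, the card at x = 45 mm, a 59 mm tall anvil block behind it at x 47 to 72 mm.
- treadle (a joint): hinged steel treadle of the press, rad: 0 at rest (sloping up towards the front), 0.28 at its stop (nearly level). Hinge along the press's y axis, at x = -4 mm and 34 mm above the counter. A spring brings it back; about 5 N at the pad to start, 11 N at the stop. Stamped from 0.24.
- treadle_pad (a point): middle of the top face of the treadle's rubber pad (40 x 52 mm), about 61 mm from the hinge; it is about 59 mm above the counter at rest and sinks about 17 mm to the stop
- card_edge (a point): middle of the upper edge of the price card, a stiff upright cream card 100 mm wide (along this frame's y), 3 mm thick (along x), its top 118 mm above the counter; the card's upper 58 mm stand clear of the press on both sides. z is up; fixed to the press.
- card: the price card itself; origin at the middle of its foot, 100 mm below card_edge, axes as card_edge. Fixed in the press.
- rack: wooden block 90 (x) x 200 (y) x 30 mm fixed to the counter, with an upright steel strip 3 mm thick (x), 180 mm long (y) along its middle, top 80 mm above the counter; origin under its centre. Both clips sit on the strip, one in each half, either way round.
- clip: the wider spring clip, loose, steel, 50 mm wide (y), 90 g, sitting jaws down on the strip. Origin on its pivot axis (along y), 85 mm above the counter on the rack, frame upright like the rack's. Jaws reach 32 mm down; two handle plates 26 mm wide (y) splay up and out (x) to 30 mm above the pivot, 46 mm over the outside. The frame is fixed to the +x half: it tilts half the opening angle.
- clip_jaw (a joint): angle between the clip's halves, rad: 0 clamped on the 3 mm strip, 0.72 open at its stop (tips 25 mm apart), -0.09 free. Squeeze the handles along x from above: 5 N to start, 12 N at the stop, where they are upright, parallel, 22 mm over the outside, and reach 4 to 36 mm above the pivot. The pivot carries a 10 mm barrel that rests on the strip.
- clip_tip_a (a point): inner face of the lower end of the clip's +x jaw, mid-width (32 mm below the pivot when shut)
- clip_tip_b (a point): the same on the -x jaw
- small_clip: the other, narrower spring clip on the rack, same build and height but only 24 mm wide (handles 14 mm wide); not wanted, leave it. Origin on its pivot axis
- jar: jar with steel cap, 56 mm across, 85 mm tall, standing between the press and the rack; origin under its centre
- blank_cards: block of blank cards 70 x 55 x 22 mm; origin under its centre
- cheese: small round cheese 128 mm across, 52 mm tall, on a dark board 14 mm thick; origin under its centre
- cheese_plane: flat cheese slicer with a handle lying on the dark board; origin in its underside
- tasting_bowl: white bowl 90 mm across, 45 mm tall; origin under its centre
- tag: wood-framed slate tag 75 x 110 x 8 mm lying flat; origin under its centre
Mind the look-alikes: they are no part of the job. There is more than one size of the rack; the one meant has the size given above. Leave any pink look-alike of the clip alone.

How it is judged:
By the outcome, as a careful person would: the job done as asked, in the order asked, and still so for the second after the job is handed in, while the arm keeps its last pose, push and grip.
It also fails if it takes over 59 s, if anything falls off the work surface, if the arm or the gripper's body presses on something with over 40 N, if the wrist force passes 120 N, or if a joint passes its speed limit or range.

## Working session

There is one attempt and no reset: what is moved stays moved. The work goes in short steps, Python scripts to look and compute and a tool call to move; the robot and the scene stay as the last step left them, time stands still between calls to the robot, and variables do not carry over. Pictures are saved under pics/ and viewed, at most 10 in all, crops included, and the job is handed in when it is done.

Besides the shell and the picture viewer there is one more tool, called after "Emit:" by a JSON object that holds its "fn" and its "kwargs". step_arm: Moves the arm, as the interface text tells. Scaled input: -1 to 1 covers 0.08 m each way for a shift and 0.08 rad each way for a turn. Its arguments: {"type":"object","properties":{"motion":{"type":"array","items":{"type":"number"}},"force":{"type":"number"}},"required":["motion"]}

```bash
mkdir -p pics; ls; cat > h.py <<'E'
import numpy as np, cv2
from bench import robot, get_image, get_calibration
from scipy.spatial.transform import Rotation as R
def cam(name):
    c=get_calibration(name); im,d=get_image(name); return im,d,c
def rot(c):
    a=np.array(c['attitude'],float)
    return a if a.shape==(3,3) else R.from_quat(a).as_matrix()
def pts(d,c):
    f=d.shape[0]/2/np.tan(np.radians(c['vfov']/2))
    v,u=np.mgrid[:d.shape[0],:d.shape[1]]
    P=np.stack([(u-c['cx'])/f*d,(v-c['cy'])/f*d,d],-1)
    return P@rot(c).T+np.array(c['eye'])
def save(n,im): cv2.imwrite('pics/'+n+'.png',im[...,::-1])
E
python3 - <<'E'
from h import *
for n in ['top','scene']:
    im,d,c=cam(n); print(c); save(n,im); np.savez(n,im=im,d=d,P=pts(d,c))
print(robot.get_state())
a=cv2.imread('pics/top.png');b=cv2.imread('pics/scene.png')
E
```

```text
pics
{'vfov': 53.375108839228744, 'cx': 283.00717714609567, 'cy': 211.28001479742855, 'eye': array([ 223.67473153,   14.39393261, 1438.92541598]), 'attitude': array([ 0.7059005 , -0.70279874,  0.06233717, -0.06238989])}
{'vfov': 42.6370402355589, 'cx': 278.36360389660985, 'cy': 211.27189833369263, 'eye': array([1481.47421934,  724.80675909,  886.76620106]), 'attitude': array([ 0.41121503,  0.77711855, -0.42280474, -0.21960216])}
{'clock': 0.1, 'q': array([-1.41709819e+00,  2.21159317e-01,  1.52754575e+00, -3.86658357e-05,
        1.39466858e+00, -1.26090119e-01]), 'qvel': array([ 6.64615115e-05, -1.51781444e-03, -1.24680828e-03,  2.47346003e-03,
        2.46693481e-04,  6.92155728e-04]), 'tau': array([ 7.24225138e-04, -4.95943916e+01, -3.88518870e+01,  7.01933401e-02,
        5.15633624e-02, -4.33373282e-05]), 'tcp_pos': array([ 172.49604032, -600.1268334 ,  221.51321185]), 'tool_rot': array([ 9.90229897e-01,  1.39441594e-01, -3.13209751e-05, -8.90145488e-04]), 'wrist_force': array([ 0.64176484,  0.32898618, -0.77954186]), 'ft_torque': array([-0.01545299,  0.00747667, -0.00418425]), 'finger_force': 0.0, 'opening': 86.81260334814296}
```

View pics/top.png

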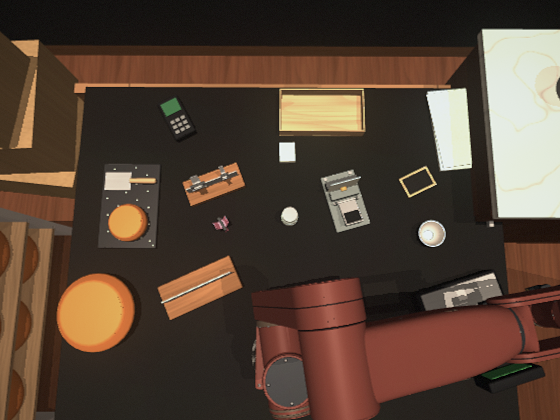

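View pics/scene.png

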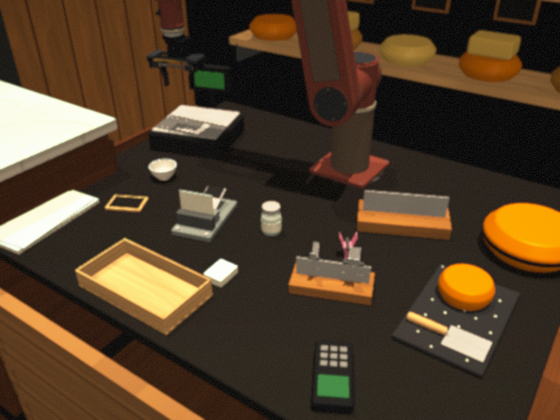

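Top view: press at (345,200) with the treadle towards the robot, rack with two clips at (213,183), a larger empty rack at (200,287), a pink clip at (221,224), jar at (289,215). The candidates for the clip are grey at (197,186), grey at (225,173) and pink at (221,224). I'll measure the first two.

```bash
cat > m.py <<'E'
from h import *
t=np.load('top.npz'); P=t['P']; im=t['im']
def reg(u0,u1,v0,v1,zl,zh):
    s=P[v0:v1,u0:u1].reshape(-1,3); return s[(s[:,2]>zl)&(s[:,2]<zh)]
def rect(s): 
    r=cv2.minAreaRect(s[:,:2].astype(np.float32)); return np.round(r[0],1),np.round(r[1],1),round(r[2],1)
print('table z',np.median(P[250:255,300:320,2]))
print('rack',rect(reg(178,250,158,210,22,40)))
s=reg(178,250,158,210,60,140); print('strip+clips',rect(s),s[:,2].max())
s=reg(178,250,158,210,93,140); 
n,l=cv2.partition(s.astype(np.float32).tolist(),lambda a,b:0) if False else (0,0)
print(np.round(s[np.argsort(s[:,1])][:,:3]).astype(int).tolist())
print('press base',rect(reg(315,375,165,235,12,25)))
s=reg(315,375,160,235,90,140);print('card top',rect(s),s[:,2].max(),len(s)) if len(s) else 0
s=reg(275,305,200,230,75,100);print('jar',rect(s))
E
python3 m.py
python3 - <<'E'
import cv2,numpy as np
a=cv2.imread('pics/top.png')[155:240,175:255];b=cv2.imread('pics/scene.png')[225:305,280:385]
c=cv2.imread('pics/top.png')[160:240,310:380]
f=lambda x:cv2.resize(x,(390,int(390*x.shape[0]/x.shape[1])))
A,B=f(a),f(b);h=max(A.shape[0],B.shape[0]);o=np.zeros((h,780,3),np.uint8);o[:A.shape[0],:390]=A;o[:B.shape[0],390:]=B
cv2.imwrite('pics/crop.png',o)
E
```

```text
table z -0.032681242145599754
rack (array([570.8, 255.3]), array([ 92. , 199.9]), 21.5)
strip+clips (array([571.3, 255. ]), array([ 47.4, 178.4]), 21.5) 121.74267959545023
[[569, 202, 115], [592, 202, 93], [588, 205, 95], [570, 205, 113], [567, 208, 113], [574, 211, 96], [567, 212, 113], [602, 212, 95], [609, 214, 107], [607, 214, 103], [601, 214, 100], [605, 215, 97], [607, 216, 113], [611, 216, 113], [605, 217, 107], [603, 217, 105], [601, 218, 98], [607, 220, 112], [611, 220, 112], [601, 220, 109], [605, 220, 109], [600, 221, 102], [599, 222, 93], [607, 222, 115], [606, 224, 105], [603, 224, 102], [600, 224, 101], [605, 225, 119], [604, 226, 113], [539, 282, 115], [536, 285, 115], [535, 288, 118], [543, 289, 98], [537, 293, 107], [531, 293, 122], [574, 294, 110], [572, 296, 103], [579, 297, 116], [571, 297, 97], [576, 297, 113], [571, 298, 109], [532, 298, 115], [539, 298, 99], [575, 298, 106], [572, 299, 116], [570, 300, 99], [576, 300, 115], [554, 300, 94], [568, 301, 93], [569, 302, 103], [572, 302, 103], [566, 302, 101], [576, 304, 113], [535, 304, 103], [574, 304, 111], [572, 305, 105], [575, 305, 119], [567, 307, 95], [571, 307, 95], [571, 308, 109], [575, 308, 106], [569, 309, 103], [569, 309, 115], [550, 310, 95], [573, 310, 113], [564, 310, 95], [568, 311, 94], [568, 311, 105], [571, 312, 120], [566, 312, 102], [544, 313, 93], [570, 313, 113], [564, 313, 95], [572, 315, 118], [563, 316, 100], [569, 316, 101], [566, 316, 100], [569, 316, 113], [567, 317, 111], [565, 318, 106], [571, 321, 108], [547, 323, 93]]
press base (array([ 517. , -200.6]), array([201.1, 120.4]), 15.6)
card top (array([ 560. , -188.7]), array([  4.2, 100.4]), 15.5) 122.23075320262342 79
jar (array([455.7,  -8.1]), array([48.9, 46.2]), 0.2)
```

View pics/crop.png

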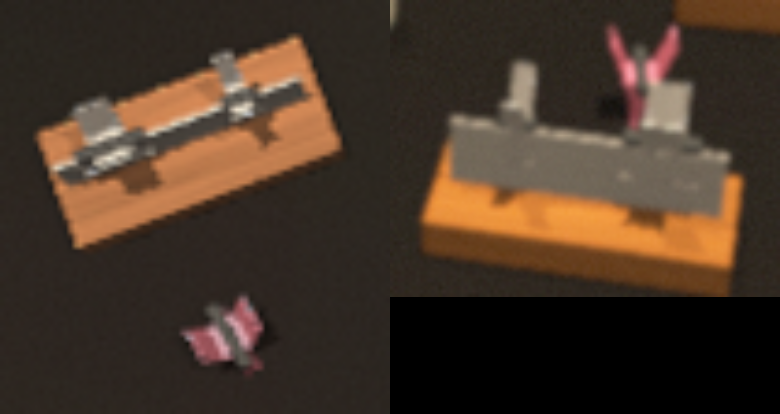

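The wider clip is the left one at (197,186) in the top view. That is the right-size rack (92x200), and it's not the pink one. The pad is near (457,-217). I'll move above the treadle with the fingers shut.

Emit:
{"fn": "step_arm", "kwargs": {"motion": [0.3, -0.225, 0, 0, -1, 0.3, -0.225, 0, 0, -1, 0.3, -0.225, 0, 0, -1, 0.3, -0.225, 0, 0, -1, 0.3, -0.225, 0, 0, -1, 0.3, -0.225, 0, 0, -1, 0.3, -0.225, 0, 0, -1, 0.3, -0.225, 0, 0, -1], "force": 25}}

```text
clock: 0.77
tcp_pos: [317.9, -407.8, 222.1]
tool_rot: [0.99, 0.139, -0.0, -0.0]
wrist_force: [0.0, 0.1, 0.7]
opening: 41.5
finger_force: 0.0
```

Emit:
{"fn": "step_arm", "kwargs": {"motion": [0.3, -0.225, 0.1, 0, -1, 0.3, -0.225, 0.1, 0, -1, 0.3, -0.225, 0.1, 0, -1, 0.3, -0.225, 0.1, 0, -1, 0.3, -0.225, 0.1, 0, -1, 0.3, -0.225, 0.1, 0, -1, 0.24, -0.225, 0.1, 0, -1, 0.24, -0.225, 0.1, 0, -1]}}

```text
clock: 1.43
tcp_pos: [453.3, -219.0, 157.8]
tool_rot: [0.99, 0.14, -0.0, -0.0]
wrist_force: [0.5, -0.4, 0.2]
opening: 0.9
finger_force: 0.0
```

Emit:
{"fn": "step_arm", "kwargs": {"motion": [0, 0, 0, 0, -1, 0, 0, 0, 0, -1, 0, 0, 0, 0, -1]}}

```text
clock: 1.68
tcp_pos: [452.7, -220.7, 158.5]
tool_rot: [0.99, 0.14, -0.0, 0.0]
wrist_force: [-0.6, -0.3, 0.0]
opening: 0.5
finger_force: 0.0
```

```bash
python3 - <<'E'
from h import *
im,d,c=cam('wrist'); P=pts(d,c); save('w1',im)
ex=np.array([np.cos(np.radians(15.6)),np.sin(np.radians(15.6))]); ey=np.array([-ex[1],ex[0]])
q=P[...,:2]-[517,-200.6]; L=np.stack([q@ex,q@ey],-1)
m=(d>0)&(abs(L[...,1])<15)&(L[...,0]>-110)&(L[...,0]<80)
for x in range(-110,75,10):
    k=m&(abs(L[...,0]-x)<5); print(x,k.sum(), np.round(np.percentile(P[k][:,2],[10,50,90])) if k.any() else '')
E
```

```text
-110 0 
-100 0 
-90 32 [63. 64. 65.]
-80 474 [ 64.  65. 209.]
-70 731 [ 61.  64. 210.]
-60 1730 [ 59. 178. 200.]
-50 682 [ 55.  57. 254.]
-40 15077 [252. 267. 277.]
-30 4286 [235. 248. 253.]
-20 391 [43. 44. 46.]
-10 392 [39. 41. 43.]
0 384 [19. 38. 39.]
10 372 [19. 51. 53.]
20 442 [51. 52. 53.]
30 471 [51. 53. 58.]
40 332 [51. 56. 58.]
50 1017 [ 48. 100. 119.]
60 343 [59. 60. 61.]
70 465 [59. 60. 61.]
```

View pics/w1.png

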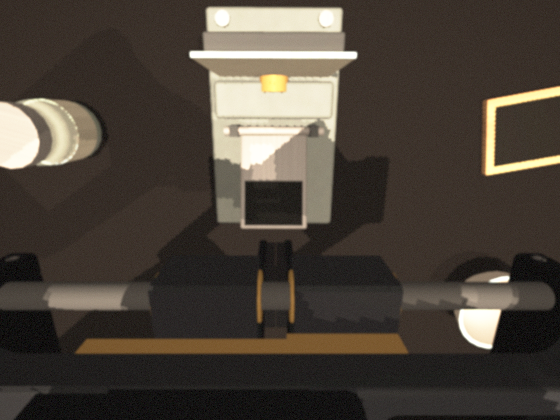

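The wrist view shows the dark pad at (275,203), with the shut fingers centred in front of it in y. I'll descend.

Emit:
{"fn": "step_arm", "kwargs": {"motion": [0.04, -0.02, 0.2, 0, -1, 0, 0, 0.2, 0, -1, 0, 0, 0.2, 0, -1, 0, 0, 0.2, 0, -1, 0, 0, 0.2, 0, -1, 0, 0, 0.1, 0, -1, 0, 0, 0, 0, -1]}}

```text
clock: 2.32
tcp_pos: [453.9, -218.2, 68.9]
tool_rot: [0.99, 0.139, -0.001, -0.001]
wrist_force: [-0.5, 0.7, 0.0]
opening: 0.5
finger_force: 0.0
```

Emit:
{"fn": "step_arm", "kwargs": {"motion": [0, 0, 0.06, 0, -1, 0, 0, 0.06, 0, -1, 0, 0, 0.05, 0, -1, 0, 0, 0.05, 0, -1, 0, 0, 0.04, 0, -1, 0, 0, 0, 0, -1, 0, 0, 0, 0, -1]}}

```text
clock: 2.9
tcp_pos: [456.0, -219.1, 50.8]
tool_rot: [0.99, 0.14, 0.0, 0.001]
wrist_force: [-2.7, -0.2, 6.8]
opening: 0.2
finger_force: 3.2
```

Emit:
{"fn": "step_arm", "kwargs": {"motion": [0, 0, 0.04, 0, -1, 0, 0, 0.03, 0, -1, 0, 0, 0.03, 0, -1, 0, 0, 0, 0, -1, 0, 0, 0, 0, -1]}}

```text
clock: 3.32
tcp_pos: [455.4, -219.4, 43.0]
tool_rot: [0.99, 0.14, -0.0, 0.001]
wrist_force: [-6.1, -1.4, 9.6]
opening: 0.8
finger_force: 4.5
```

Emit:
{"fn": "step_arm", "kwargs": {"motion": [0, 0, 0.02, 0, -1, 0, 0, 0, 0, -1, 0, 0, 0, 0, -1]}}

```text
clock: 3.57
tcp_pos: [455.4, -219.4, 41.6]
tool_rot: [0.99, 0.14, -0.0, 0.001]
wrist_force: [-6.3, -2.6, 10.5]
opening: 0.5
finger_force: 5.1
```

Emit:
{"fn": "step_arm", "kwargs": {"motion": [0, 0, 0.02, 0, -1, 0, 0, 0, 0, -1, 0, 0, 0, 0, -1]}}

```text
clock: 3.82
tcp_pos: [455.5, -219.5, 41.3]
tool_rot: [0.99, 0.14, -0.001, 0.001]
wrist_force: [-11.1, 1.1, 21.1]
opening: 0.5
finger_force: 10.9
```

The stop is reached: the force jumped to 21 N with no further travel. I'll lift off slowly and check that the treadle returns.

Emit:
{"fn": "step_arm", "kwargs": {"motion": [0, 0, -0.1, 0, -1, 0, 0, -0.15, 0, -1, 0, 0, -0.25, 0, -1, 0, 0, -0.35, 0, -1, 0, 0, -0.4, 0, -1, 0, 0, -0.4, 0, -1, 0, 0, -0.4, 0, -1, 0, 0, -0.15, 0, 1]}}

```text
clock: 4.48
tcp_pos: [457.6, -219.2, 220.2]
tool_rot: [0.99, 0.14, 0.003, 0.003]
wrist_force: [1.4, -0.1, 1.1]
opening: 2.9
finger_force: 0.0
```

```bash
python3 - <<'E'
from h import *
im,d,c=cam('wrist'); P=pts(d,c)
ex=np.array([np.cos(np.radians(15.6)),np.sin(np.radians(15.6))]); ey=np.array([-ex[1],ex[0]])
q=P[...,:2]-[517,-200.6]; L=np.stack([q@ex,q@ey],-1)
m=(d>0)&(abs(L[...,1])<15)&(P[...,2]<100)
for x in range(-90,0,10):
    k=m&(abs(L[...,0]-x)<5); print(x,k.sum(), np.round(np.median(P[k][:,2])) if k.any() else '')
k=(P[...,2]>105)&(P[...,2]<130)&(d>0)&(L[...,0]>20)&(L[...,0]<70)
print('card top L',np.round(np.percentile(L[k],[2,50,98],axis=0),1),P[k][:,2].max(), rect) if 0 else print(cv2.minAreaRect(P[k][:,:2].astype(np.float32)),np.percentile(P[k][:,2],[50,98]))
E
```

```text
-90 18 64.0
-80 228 65.0
-70 260 62.0
-60 257 59.0
-50 255 56.0
-40 268 51.0
-30 251 48.0
-20 261 45.0
-10 256 41.0
((561.7978515625, -187.57034301757812), (2.9469985961914062, 99.9472885131836), 16.015880584716797) [118.73352331 120.36348593]
```

Emit:
{"fn": "step_arm", "kwargs": {"motion": [0.18, -0.36, 0, 0, 1, 0.18, -0.36, 0, 0, 1, 0.18, -0.36, 0, 0, 1, 0.18, -0.36, 0, 0, 1, 0.18, -0.36, 0, 0, 1, 0.18, -0.36, 0, 0, 1, 0.18, -0.36, 0, 0, 1, 0.18, -0.36, 0, 0, 1]}}

```text
clock: 5.2
tcp_pos: [501.9, 36.9, 213.0]
tool_rot: [0.99, 0.139, -0.001, -0.0]
wrist_force: [0.3, -0.5, -0.5]
opening: 56.6
finger_force: 0.0
```

Emit:
{"fn": "step_arm", "kwargs": {"motion": [0.18, -0.36, 0, 0, 1, 0.18, -0.36, 0, 0, 1, 0.18, -0.36, 0, 0, 1, 0.18, -0.36, 0, 0, 1, 0.18, -0.36, 0, 0, 1, 0.18, -0.36, 0, 0, 1, 0.18, -0.36, 0, 0, 1, 0.18, -0.36, 0, 0, 1]}}

```text
clock: 5.87
tcp_pos: [548.9, 289.9, 212.6]
tool_rot: [0.99, 0.14, -0.001, 0.0]
wrist_force: [-0.0, -0.7, 0.4]
opening: 86.6
finger_force: 0.0
```

Emit:
{"fn": "step_arm", "kwargs": {"motion": [0, 0, 0, -1, 1, 0, 0, 0, -1, 1, 0, 0, 0, -1, 1, 0, 0, 0, -1, 1, 0, 0, 0, -1, 1, 0, 0, 0, -1, 1, 0, 0, 0, -1, 1, 0, 0, 0, -1, 1]}}

```text
clock: 6.53
tcp_pos: [548.9, 288.2, 212.5]
tool_rot: [0.895, 0.446, -0.001, -0.0]
wrist_force: [0.6, -0.3, -0.2]
opening: 87.1
finger_force: 0.0
```

Emit:
{"fn": "step_arm", "kwargs": {"motion": [0, 0, 0, -1, 1, 0, 0, 0, -1, 1, 0, 0, 0, -1, 1, 0, 0, 0, -1, 1, 0, 0, 0, -1, 1, 0, 0, 0, -1, 1, 0, 0, 0, -1, 1, 0, 0, 0, -1, 1]}}

```text
clock: 7.2
tcp_pos: [548.9, 288.2, 212.5]
tool_rot: [0.71, 0.705, -0.001, -0.001]
wrist_force: [0.7, 1.2, 1.2]
opening: 87.0
finger_force: 0.0
```

Emit:
{"fn": "step_arm", "kwargs": {"motion": [0, 0, 0, -1, 1, 0, 0, 0, -1, 1, 0, 0, 0, -1, 1, 0, 0, 0, -1, 1, 0, 0, 0, -0.8, 1, 0, 0, 0, 0, 1, 0, 0, 0, 0, 1]}}

```text
clock: 7.78
tcp_pos: [549.1, 288.3, 213.1]
tool_rot: [0.565, 0.825, -0.001, -0.001]
wrist_force: [0.4, -0.1, 0.8]
opening: 87.2
finger_force: 0.0
```

```bash
python3 - <<'E'
from h import *
s=robot.get_state(); Rm=R.from_quat(s['tool_rot']).as_matrix(); print(s['tcp_pos'],np.degrees(np.arctan2(Rm[1,0],Rm[0,0])),s['q'])
im,d,c=cam('wrist'); P=pts(d,c); save('w2',im)
th=np.radians(21.5); ex=np.array([np.cos(th),np.sin(th)]); ey=np.array([-ex[1],ex[0]])
q=P[...,:2]-[570.9,255.2]; L=np.stack([q@ex,q@ey],-1)
m=(d>0)&(abs(L[...,0])<50)&(abs(L[...,1])<105)
k=m&(P[...,2]>24)&(P[...,2]<36); print('rack',cv2.minAreaRect(P[k][:,:2].astype(np.float32)))
for lo,hi in [(74,84),(90,100),(105,112),(112,125)]:
    k=m&(P[...,2]>lo)&(P[...,2]<hi)&(L[...,1]>10); 
    for sg in(1,-1):
        kk=k&(L[...,0]*sg>0); print(lo,sg,kk.sum(),np.round(np.percentile(L[kk],[3,50,97],axis=0),1).tolist() if kk.any() else '')
print(L[m&(P[...,2]>70)].shape, (s['tcp_pos'][:2]-[570.9,255.2])@np.array([ex,ey]).T)
E
```

```text
[549.07015408 288.26589846 213.05369577] 111.26192344932515 [ 3.56344123e-01  2.17029968e-01  1.54838059e+00  3.94304467e-05
  1.37827955e+00 -1.47541042e-02]
rack ((570.9546508789062, 263.478759765625), (90.12859344482422, 187.72503662109375), 21.468965530395508)
74 1 110 [[1.5, 11.3], [3.0, 78.8], [5.2, 90.9]]
74 -1 3 [[-2.1, 38.6], [-0.4, 74.3], [-0.2, 74.5]]
90 1 431 [[0.5, 27.3], [4.4, 50.3], [17.4, 71.8]]
90 -1 128 [[-11.9, 35.2], [-10.0, 50.3], [-0.4, 62.2]]
105 1 101 [[19.5, 37.4], [21.1, 51.4], [22.4, 62.3]]
105 -1 84 [[-16.4, 37.9], [-15.3, 51.0], [-13.6, 62.4]]
112 1 129 [[22.2, 37.5], [23.8, 49.2], [25.6, 61.7]]
112 -1 129 [[-19.9, 37.8], [-18.0, 49.5], [-16.3, 62.0]]
(53200, 2) [-8.1921798  38.76575814]
```

View pics/w2.png

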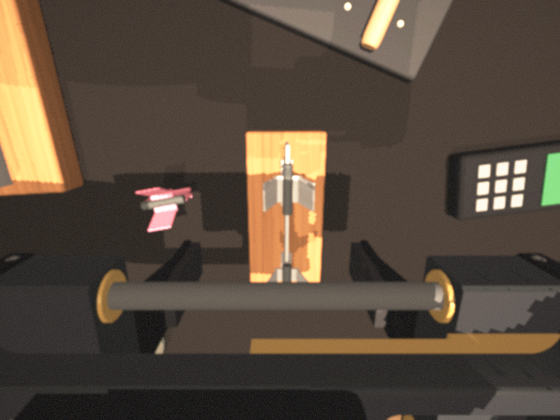

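The wrist view shows the wide clip at (288,192), the small one at (288,278) and the pink one at (163,205). The wrist and top views differ by about 3 mm across the strip, so I'll check the wrist calibration against the fingers themselves.

```bash
python3 - <<'E'
from h import *
s=robot.get_state(); Rm=R.from_quat(s['tool_rot']).as_matrix()
im,d,c=cam('wrist'); P=pts(d,c); T=(P-s['tcp_pos'])@Rm
m=(d>0)&(abs(T[...,0])<14)&(T[...,2]>-45)&(T[...,2]<5)&(abs(T[...,1])<70)
for lo in range(-45,5,5):
  k=m&(T[...,2]>=lo)&(T[...,2]<lo+5)
  for sg in(1,-1):
    kk=k&(T[...,1]*sg>0)
    if kk.sum()>5: print(lo,sg,kk.sum(),np.round(np.percentile(T[kk][:,:2],[2,50,98],axis=0),1).tolist())
print(T[m][:,2].max())
# clip handles in tool frame
z=P[...,2]; k=(d>0)&(z>100)&(z<122)&(abs(T[...,1])<60)&(T[...,0]>0)&(T[...,0]<40)
for sg in(1,-1):
    kk=k&((T[...,1]-10.5)*sg>0); print(np.round(np.percentile(T[kk],[2,50,98],axis=0),1).tolist())
E
```

```text
-45 1 216 [[-8.1, 42.8], [11.5, 48.0], [12.4, 55.8]]
-45 -1 207 [[-8.3, -56.7], [11.4, -49.0], [12.3, -43.8]]
-40 1 168 [[5.7, 43.0], [11.2, 47.8], [12.4, 54.7]]
-40 -1 169 [[6.0, -55.6], [11.0, -49.0], [12.4, -43.9]]
-35 1 153 [[3.8, 43.5], [10.7, 47.7], [12.3, 53.8]]
-35 -1 154 [[3.6, -54.8], [10.6, -48.4], [12.3, -44.4]]
-30 1 181 [[0.1, 42.9], [10.1, 44.2], [12.2, 52.5]]
-30 -1 182 [[0.5, -53.6], [10.3, -45.6], [12.4, -44.0]]
-25 1 160 [[-1.7, 42.8], [10.3, 44.0], [12.3, 51.6]]
-25 -1 164 [[-1.7, -52.4], [9.9, -44.6], [12.2, -43.7]]
-20 1 157 [[-5.2, 42.7], [10.2, 43.4], [12.3, 51.5]]
-20 -1 155 [[-5.1, -52.5], [10.0, -44.4], [12.3, -43.7]]
-15 1 152 [[-7.4, 42.8], [9.7, 43.3], [12.2, 51.4]]
-15 -1 150 [[-7.7, -52.5], [9.6, -44.2], [12.1, -43.7]]
-10 1 140 [[-7.6, 42.7], [8.5, 43.2], [12.1, 51.5]]
-10 -1 136 [[-8.1, -52.5], [9.0, -44.2], [12.2, -43.6]]
-5 1 98 [[-8.1, 42.8], [9.3, 43.3], [12.1, 51.0]]
-5 -1 104 [[-7.7, -52.3], [9.6, -44.1], [12.0, -43.7]]
-0.2905055786776946
[[0.6, 26.1, 96.0], [12.5, 29.9, 103.0], [23.7, 33.8, 112.7]]
[[0.4, -11.4, 96.4], [12.2, -7.9, 102.7], [23.5, -3.5, 112.8]]
```

Emit:
{"fn": "step_arm", "kwargs": {"motion": [0.06, 0.07, 0.1, 0, 1, 0.06, 0.06, 0.2, 0, 1, 0, 0, 0.2, 0, 1, 0, 0, 0.2, 0, 1, 0, 0, 0.2, 0, 1, 0, 0, 0.2, 0, 1, 0, 0, 0, 0, 1, 0, 0, 0, 0, 1]}}

```text
clock: 8.55
tcp_pos: [555.0, 301.1, 124.9]
tool_rot: [0.564, 0.826, -0.001, -0.001]
wrist_force: [0.1, 0.1, 0.3]
opening: 87.0
finger_force: 0.0
```

```bash
cat > c.py <<'E'
from h import *
import sys
s=robot.get_state(); Rm=R.from_quat(s['tool_rot']).as_matrix(); print(s['tcp_pos'])
im,d,c=cam('wrist'); P=pts(d,c); T=(P-s['tcp_pos'])@Rm; save(sys.argv[1],im)
z=P[...,2]
for lo,hi in [(76,84),(84,92),(92,98),(98,104),(104,110),(110,116),(116,122)]:
  k=(d>0)&(z>lo)&(z<hi)&(abs(T[...,1])<38)&(T[...,0]>-20)&(T[...,0]<60)
  for sg in(1,-1):
    kk=k&(T[...,1]*sg>0)
    if kk.sum()>5: print(lo,sg,kk.sum(),np.round(np.percentile(T[kk][:,:2],[2,50,98],axis=0),1).tolist())
E
python3 c.py w3
```

```text
[554.99528536 301.09795833 124.93742365]
76 1 98 [[13.6, 0.6], [32.2, 1.4], [42.8, 11.3]]
76 -1 46 [[13.5, -10.1], [27.3, -0.1], [42.6, -0.0]]
84 1 858 [[-18.2, 0.6], [3.0, 5.0], [25.6, 12.6]]
84 -1 738 [[-18.1, -10.6], [2.9, -3.6], [25.7, -0.0]]
92 1 161 [[-11.4, 0.8], [2.3, 13.8], [14.0, 15.4]]
92 -1 146 [[-11.8, -13.4], [2.9, -11.8], [14.1, -0.1]]
98 1 156 [[-11.5, 14.9], [2.0, 16.2], [13.9, 17.7]]
98 -1 161 [[-11.5, -15.7], [1.3, -14.3], [14.0, -13.0]]
104 1 178 [[-11.7, 17.1], [2.3, 18.4], [14.0, 19.8]]
104 -1 175 [[-11.3, -17.9], [2.1, -16.6], [13.9, -15.3]]
110 1 210 [[-11.7, 19.4], [1.7, 20.8], [13.9, 23.6]]
110 -1 210 [[-11.5, -21.7], [2.6, -19.2], [13.9, -17.6]]
116 1 100 [[-10.8, 21.6], [1.5, 22.4], [13.2, 23.6]]
116 -1 95 [[-10.9, -21.9], [0.5, -20.8], [13.2, -19.8]]
```

View pics/w3.png

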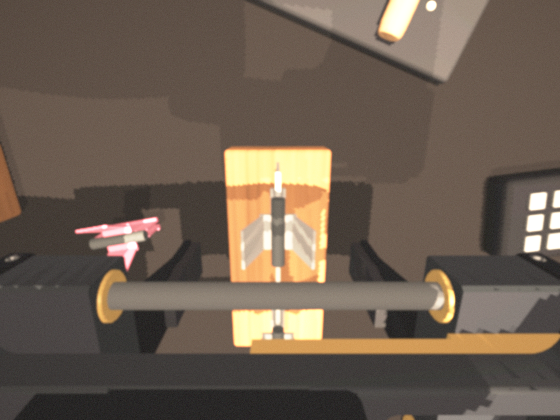

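The clip is centred between the fingers at (278,235), with y off by about 1 mm. I'll descend to z 95 and squeeze with 30 N.

Emit:
{"fn": "step_arm", "kwargs": {"motion": [0, 0.012, 0.1, 0, 1, 0, 0, 0.1, 0, 1, 0, 0, 0.1, 0, 1, 0, 0, 0.075, 0, 1, 0, 0, 0, 0, 1, 0, 0, 0, 0, 1]}}

```text
clock: 9.1
tcp_pos: [556.3, 301.3, 95.7]
tool_rot: [0.564, 0.826, -0.001, -0.0]
wrist_force: [-0.4, 0.5, 0.0]
opening: 87.1
finger_force: 0.0
```

Emit:
{"fn": "step_arm", "kwargs": {"motion": [0, 0, 0, 0, -0.1, 0, 0, 0, 0, -0.2, 0, 0, 0, 0, -0.3, 0, 0, 0, 0, -0.4, 0, 0, 0, 0, -0.55, 0, 0, 0, 0, -0.7, 0, 0, 0, 0, -0.85, 0, 0, 0, 0, -1], "force": 30}}

```text
clock: 9.77
tcp_pos: [556.7, 301.5, 97.2]
tool_rot: [0.564, 0.826, -0.0, -0.0]
wrist_force: [-3.0, -1.4, 14.0]
opening: 41.9
finger_force: 11.9
```

Emit:
{"fn": "step_arm", "kwargs": {"motion": [0, 0, 0, 0, -1, 0, 0, 0, 0, -1, 0, 0, 0, 0, -1, 0, 0, 0, 0, -1]}}

```text
clock: 10.1
tcp_pos: [558.1, 302.0, 100.8]
tool_rot: [0.564, 0.826, 0.001, 0.001]
wrist_force: [-7.0, -2.7, 19.9]
opening: 22.7
finger_force: 30.0
```

```bash
python3 c.py w4
```

```text
[558.11982799 301.9863115  100.84249671]
76 1 64 [[-19.2, 0.6], [19.4, 2.0], [26.4, 3.2]]
76 -1 330 [[-18.0, -13.1], [26.0, -8.7], [43.2, -1.3]]
84 1 472 [[-16.1, 0.5], [3.5, 3.1], [24.4, 8.6]]
84 -1 1176 [[-18.6, -15.3], [6.5, -5.0], [26.1, -0.1]]
92 1 61 [[-10.9, 6.1], [4.4, 6.6], [14.4, 8.2]]
92 -1 34 [[-15.9, -15.3], [12.6, -12.3], [18.6, -2.1]]
98 1 107 [[-10.0, 6.9], [6.4, 7.4], [14.5, 18.2]]
98 -1 40 [[9.9, -19.7], [12.0, -13.0], [14.4, -11.0]]
104 1 151 [[-10.0, 7.7], [10.6, 9.2], [14.2, 19.7]]
104 -1 96 [[4.4, -20.6], [11.5, -15.0], [14.3, -10.6]]
110 1 161 [[-8.3, 8.2], [10.5, 9.5], [14.4, 19.4]]
110 -1 133 [[-7.5, -20.4], [10.7, -13.6], [14.3, -9.9]]
116 1 248 [[-3.9, 8.9], [10.2, 10.5], [14.1, 19.2]]
116 -1 163 [[-2.4, -20.3], [10.5, -12.6], [14.3, -9.0]]
```

View pics/w4.png

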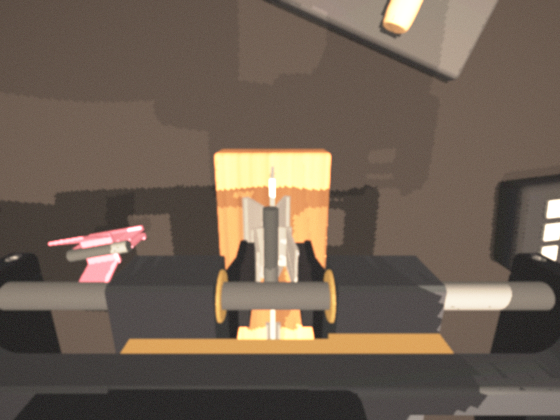

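The clip is squeezed (22.7 mm over the outside, as specified when open), and the gripper rode up with the handles. I'll lift slowly, then check how the clip sits.

Emit:
{"fn": "step_arm", "kwargs": {"motion": [0, 0, -0.06, 0, -1, 0, 0, -0.06, 0, -1, 0, 0, -0.06, 0, -1, 0, 0, -0.1, 0, -1, 0, 0, -0.15, 0, -1, 0, 0, -0.25, 0, -1, 0, 0, -0.3, 0, -1, 0, 0, -0.3, 0, -1]}}

```text
clock: 10.82
tcp_pos: [556.5, 301.4, 200.1]
tool_rot: [0.564, 0.826, -0.0, -0.0]
wrist_force: [-0.1, 0.1, -0.4]
opening: 22.4
finger_force: 28.8
```

Emit:
{"fn": "step_arm", "kwargs": {"motion": [0, 0, -0.25, 0, -1, 0, 0, -0.1, 0, -1, 0, 0, 0, 0, -1, 0, 0, 0, 0, -1]}}

```text
clock: 11.15
tcp_pos: [556.8, 301.5, 226.9]
tool_rot: [0.564, 0.826, 0.0, 0.0]
wrist_force: [-0.7, 0.4, -0.0]
opening: 22.2
finger_force: 28.8
```

```bash
cat > g.py <<'E'
from h import *
import sys
s=robot.get_state(); Rm=R.from_quat(s['tool_rot']).as_matrix(); print(s['tcp_pos'],s['opening'],np.degrees(np.arctan2(Rm[1,0],Rm[0,0])))
im,d,c=cam('wrist'); P=pts(d,c); T=(P-s['tcp_pos'])@Rm; save(sys.argv[1],im)
for lo in range(-24,48,4):
  k=(d>0)&(T[...,2]>lo)&(T[...,2]<=lo+4)&(abs(T[...,1])<30)&(T[...,0]>-30)&(T[...,0]<35)
  for sg in(1,-1):
    kk=k&(T[...,1]*sg>0)
    if kk.sum()>5: print(lo,sg,kk.sum(),np.round(np.percentile(T[kk][:,:2],[2,50,98],axis=0),1).tolist())
cv2.imwrite('pics/%sc.png'%sys.argv[1],cv2.resize(im[180:330,180:380,::-1],(800,600)))
E
python3 g.py w5
```

```text
[556.78072916 301.50168336 226.87939603] 22.21552341239777 111.37016287746548
-24 1 90 [[-2.8, 9.6], [10.5, 12.4], [12.6, 19.5]]
-24 -1 200 [[-2.7, -20.1], [9.1, -10.0], [14.2, -8.4]]
-20 1 184 [[-4.0, 9.0], [10.2, 10.5], [14.1, 19.3]]
-20 -1 93 [[3.8, -20.2], [10.7, -13.3], [14.3, -9.0]]
-16 1 103 [[-6.5, 8.6], [10.3, 9.4], [14.2, 19.4]]
-16 -1 102 [[-6.3, -20.4], [10.5, -12.6], [14.3, -9.3]]
-12 1 101 [[-8.8, 8.2], [10.5, 9.1], [14.3, 19.4]]
-12 -1 88 [[-8.9, -20.3], [10.6, -13.9], [14.2, -10.0]]
-8 1 92 [[-9.9, 7.9], [10.6, 9.6], [14.2, 19.3]]
-8 -1 60 [[10.0, -20.2], [11.7, -15.0], [14.5, -10.2]]
-4 1 92 [[-9.4, 7.4], [10.2, 7.9], [14.3, 18.9]]
-4 -1 37 [[10.1, -20.4], [11.6, -14.9], [14.4, -10.7]]
0 1 42 [[-10.8, 7.0], [5.1, 7.2], [14.4, 9.2]]
0 -1 7 [[13.5, -12.5], [14.0, -11.8], [14.3, -11.2]]
4 1 42 [[-10.7, 6.6], [4.8, 7.0], [14.2, 8.3]]
4 -1 10 [[13.0, -13.4], [14.0, -12.1], [14.5, -11.4]]
8 1 107 [[-21.3, 0.5], [7.5, 1.1], [25.4, 9.1]]
8 -1 955 [[-21.3, -14.8], [5.6, -3.9], [25.3, -0.1]]
12 1 440 [[-20.2, 0.5], [2.9, 3.1], [24.6, 9.2]]
12 -1 249 [[-23.0, -10.6], [3.7, -7.7], [26.2, -0.1]]
16 1 10 [[14.5, 0.5], [23.9, 2.1], [26.3, 3.5]]
16 -1 106 [[-22.6, -10.1], [18.9, -8.8], [26.3, -0.2]]
20 1 57 [[-22.4, 1.3], [18.4, 2.7], [26.4, 3.4]]
20 -1 74 [[-22.3, -12.3], [20.0, -10.9], [26.4, -8.6]]
24 1 43 [[-22.4, 1.8], [16.8, 3.8], [26.4, 4.6]]
24 -1 70 [[10.2, -14.0], [18.6, -13.0], [26.2, -11.1]]
28 1 53 [[-22.4, 3.2], [18.2, 4.9], [26.1, 5.4]]
28 -1 77 [[8.2, -16.2], [17.4, -14.8], [26.2, -12.5]]
32 1 38 [[-22.5, 3.8], [19.0, 6.0], [26.1, 6.8]]
32 -1 79 [[2.0, -18.3], [17.0, -17.0], [26.1, -14.4]]
36 1 48 [[7.1, 5.4], [18.8, 6.9], [26.3, 9.6]]
36 -1 237 [[-5.1, -22.1], [11.6, -20.0], [26.2, -17.9]]
40 1 128 [[4.9, 7.6], [15.5, 9.2], [26.1, 10.8]]
40 -1 34 [[-5.4, -22.8], [13.7, -22.4], [26.0, -19.3]]
44 1 11 [[4.5, 7.2], [12.8, 10.8], [26.3, 10.9]]
```

View pics/w5c.png

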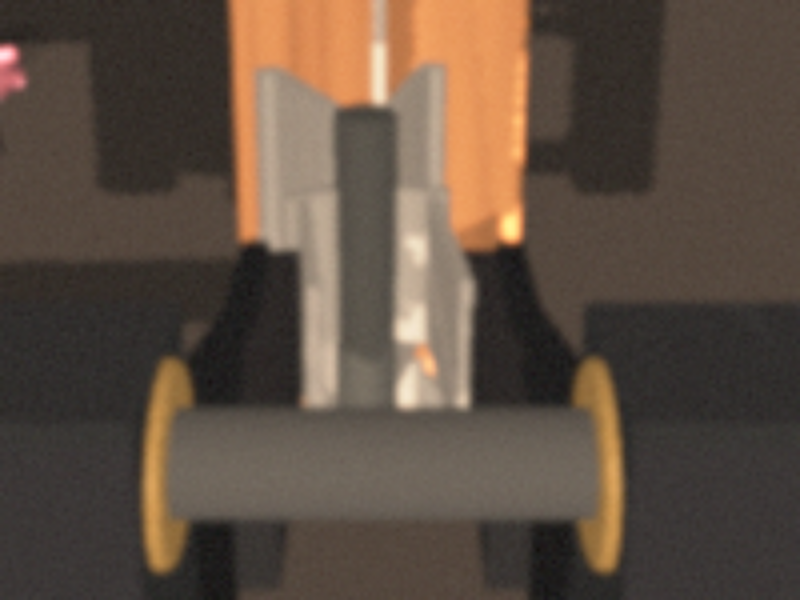

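The clip is held fully open but leaning about 0.12 rad in the pads. The jaw midline at card-top depth is about 5 mm to -y of the TCP, the tips are about 42 mm below it and the pivot about 14 mm. There's plenty of clearance (about 5 mm or more each side), so I'll account for the offset. Next I'll turn to the card's yaw and carry the clip over.

Emit:
{"fn": "step_arm", "kwargs": {"motion": [0, 0, 0, 0.65, -1, 0, 0, 0, 0.6, -1, -0.15, -0.04, 0, 0, -1, -0.25, -0.065, 0, 0, -1, -0.3, -0.08, 0, 0, -1, -0.3, -0.08, 0, 0, -1, -0.3, -0.08, 0, 0, -1, -0.3, -0.08, 0, 0, -1]}}

```text
clock: 11.87
tcp_pos: [557.5, 167.0, 225.2]
tool_rot: [0.604, 0.797, -0.001, -0.001]
wrist_force: [0.9, -0.5, -0.5]
opening: 21.9
finger_force: 29.4
```

Emit:
{"fn": "step_arm", "kwargs": {"motion": [-0.3, -0.08, 0, 0, -1, -0.3, -0.08, 0, 0, -1, -0.3, -0.08, 0, 0, -1, -0.3, -0.08, 0, 0, -1, -0.3, -0.08, 0, 0, -1, -0.3, -0.08, 0, 0, -1, -0.3, -0.08, 0, 0, -1, -0.3, -0.08, 0, 0, -1]}}

```text
clock: 12.53
tcp_pos: [559.7, -31.5, 225.4]
tool_rot: [0.604, 0.797, -0.001, -0.001]
wrist_force: [0.3, -0.3, -0.9]
opening: 22.1
finger_force: 29.4
```

Emit:
{"fn": "step_arm", "kwargs": {"motion": [-0.3, -0.08, 0, 0, -1, -0.3, -0.08, 0, 0, -1, -0.3, -0.08, 0, 0, -1, -0.3, -0.08, 0, 0, -1, -0.25, -0.065, 0, 0, -1, -0.15, -0.04, 0, 0, -1, 0, 0, 0, 0, -1, 0, 0, 0, 0, -1]}}

```text
clock: 13.2
tcp_pos: [562.1, -162.2, 226.0]
tool_rot: [0.605, 0.796, 0.0, -0.001]
wrist_force: [-0.5, -0.1, -0.4]
opening: 21.9
finger_force: 29.4
```

```bash
cat > k.py <<'E'
from h import *
import sys
s=robot.get_state(); Rm=R.from_quat(s['tool_rot']).as_matrix(); print(s['tcp_pos'],s['opening'],s['finger_force'],s['wrist_force'],np.degrees(np.arctan2(Rm[1,0],Rm[0,0])))
im,d,c=cam('wrist'); P=pts(d,c); T=(P-s['tcp_pos'])@Rm; save(sys.argv[1],im)
cv2.imwrite('pics/%sc.png'%sys.argv[1],cv2.resize(im[150:330,160:400,::-1],(800,600)))
L=(P[...,:2]-[560,-188.3]); a=np.radians(15.7); lx=L@[np.cos(a),np.sin(a)]; ly=L@[-np.sin(a),np.cos(a)]
k=(d>0)&(abs(lx)<10)&(abs(ly)<54)&(P[...,2]>112)&(P[...,2]<124)
if k.any(): print('card tool',np.round(np.percentile(T[k],[2,50,98],axis=0),1).tolist(),cv2.minAreaRect(P[k][:,:2].astype(np.float32)))
print('target delta tool mm', (np.array([564.8,-187.0,145])-s['tcp_pos'])@Rm)
E
python3 k.py w6
```

```text
[ 562.05114547 -162.23067182  225.95275415] 21.88471493857274 29.431689977645874 [-0.54677698 -0.07797595 -0.40639797] 105.59090615297427
card tool [[0.9, -8.2, 105.6], [14.3, -6.8, 106.9], [26.2, -5.3, 112.8]] ((551.7841796875, -151.1368865966797), (2.869276285171509, 26.260395050048828), 15.520033836364746)
target delta tool mm [-24.72546729  -3.91246495  80.91828044]
```

Emit:
{"fn": "step_arm", "kwargs": {"motion": [-0.1, -0.01, 0, 0, -1, -0.2, -0.015, 0.1, 0, -1, 0, 0, 0.15, 0, -1, 0, 0, 0.15, 0, -1, 0, 0, 0.15, 0, -1, 0, 0, 0.1, 0, -1, 0, 0, 0, 0, -1, 0, 0, 0, 0, -1]}}

```text
clock: 13.92
tcp_pos: [566.8, -185.1, 173.8]
tool_rot: [0.604, 0.797, -0.0, -0.001]
wrist_force: [1.4, 0.0, -0.9]
opening: 21.8
finger_force: 29.4
```

```bash
python3 k.py w7; python3 g.py w8 | tail -n 22
```

```text
[ 566.78533634 -185.10764679  173.78819993] 21.819182856231162 29.431958198547363 [ 1.37676261  0.02738154 -0.90524578] 105.66656708074512
card tool [[16.7, -6.7, 53.5], [33.4, -5.2, 54.8], [49.4, -3.8, 59.6]] ((552.8334350585938, -155.014404296875), (2.998797655105591, 34.02188491821289), 15.526558876037598)
target delta tool mm [-1.32726264 -2.37835367 28.79001258]
0 -1 9 [[8.4, -11.9], [14.0, -11.2], [14.5, -10.2]]
4 1 25 [[1.9, 7.5], [11.1, 7.6], [14.6, 9.3]]
4 -1 9 [[7.2, -12.2], [14.1, -11.4], [14.3, -10.5]]
8 1 161 [[-20.5, 0.4], [4.5, 1.1], [25.3, 10.3]]
8 -1 664 [[-21.7, -13.8], [5.2, -2.7], [25.4, -0.2]]
12 1 506 [[-21.0, 0.5], [3.5, 3.6], [25.5, 11.0]]
12 -1 476 [[-21.5, -12.8], [3.7, -7.0], [26.1, -0.8]]
16 1 27 [[-22.9, 0.8], [14.1, 3.2], [26.3, 5.8]]
16 -1 64 [[-22.8, -8.3], [18.7, -7.5], [26.3, -0.9]]
20 1 71 [[-23.1, 1.4], [17.9, 3.9], [26.3, 5.0]]
20 -1 97 [[-23.1, -9.9], [17.4, -9.1], [26.3, -5.4]]
24 1 58 [[-22.8, 3.1], [17.5, 5.4], [26.1, 6.2]]
24 -1 67 [[-22.9, -12.0], [18.3, -10.6], [26.2, -8.8]]
28 1 53 [[-23.2, 5.2], [17.5, 6.6], [26.1, 7.4]]
28 -1 68 [[8.2, -13.7], [18.5, -12.7], [26.2, -10.7]]
32 1 46 [[-22.3, 5.9], [17.6, 8.0], [26.1, 8.7]]
32 -1 62 [[7.0, -15.7], [17.4, -14.4], [26.1, -12.8]]
36 1 54 [[6.2, 7.4], [16.9, 9.0], [26.3, 11.6]]
36 -1 173 [[-6.0, -19.2], [13.2, -17.6], [26.1, -14.8]]
40 1 133 [[5.0, 9.6], [16.3, 11.3], [26.2, 12.9]]
40 -1 94 [[-5.7, -20.4], [11.6, -19.5], [26.0, -16.8]]
44 1 9 [[21.8, 9.2], [25.9, 12.6], [26.2, 13.4]]
```

View pics/w7c.png

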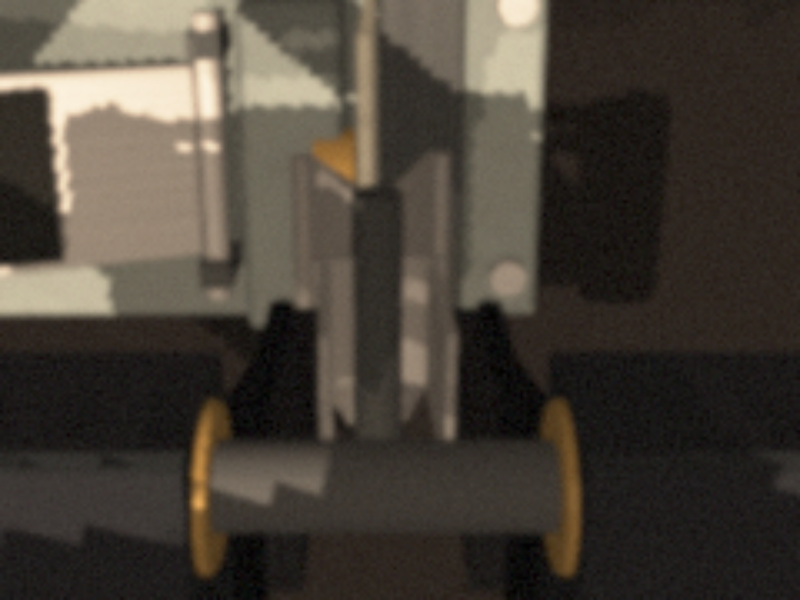

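The card is at y -5.2 in the tool frame and the jaw midline at about -3.7, with the clip settling upright. In the crop the card line runs to (368,180), between the jaws. I'll shift -1.5 mm and descend in two stages.

Emit:
{"fn": "step_arm", "kwargs": {"motion": [0, -0.02, 0, 0, -1, 0, 0, 0.05, 0, -1, 0, 0, 0.05, 0, -1, 0, 0, 0.05, 0, -1, 0, 0, 0.05, 0, -1, 0, 0, 0, 0, -1, 0, 0, 0, 0, -1]}}

```text
clock: 14.6
tcp_pos: [565.5, -186.0, 158.3]
tool_rot: [0.604, 0.797, -0.0, -0.001]
wrist_force: [0.2, 0.5, -0.6]
opening: 22.0
finger_force: 29.4
```

```bash
python3 k.py w9; python3 g.py w10 | tail -n 14
```

```text
[ 565.45173689 -185.96761604  158.29210391] 22.019889539978077 29.43184196949005 [ 0.17505245  0.50087227 -0.61311794] 105.638984064033
card tool [[8.7, -15.8, 34.6], [31.9, -4.2, 39.0], [50.1, -2.8, 42.0]] ((548.8442993164062, -161.35841369628906), (13.017945289611816, 44.289306640625), 15.45258617401123)
target delta tool mm [-0.82841789 -0.89462858 13.29225216]
16 -1 66 [[-22.8, -8.4], [18.9, -7.5], [26.2, -0.2]]
20 1 60 [[-23.5, 2.4], [17.3, 3.9], [26.2, 4.7]]
20 -1 88 [[-23.2, -10.0], [17.6, -9.0], [26.1, -1.9]]
24 1 60 [[-22.7, 3.1], [18.3, 5.1], [26.1, 5.9]]
24 -1 77 [[-22.7, -12.0], [17.5, -10.7], [26.1, -8.6]]
28 1 57 [[-23.1, 5.1], [16.4, 6.6], [26.2, 7.4]]
28 -1 59 [[8.9, -13.7], [18.7, -12.7], [26.2, -10.1]]
32 1 45 [[-23.0, 5.9], [17.3, 8.0], [26.1, 8.7]]
32 -1 61 [[7.3, -15.3], [18.3, -14.4], [26.1, -12.9]]
36 1 61 [[6.2, 7.4], [17.7, 9.1], [26.2, 11.8]]
36 -1 248 [[-5.2, -19.2], [18.2, -16.8], [33.8, -2.9]]
40 1 123 [[4.7, 9.7], [15.4, 11.3], [26.3, 12.9]]
40 -1 107 [[-6.6, -20.4], [15.5, -19.1], [33.6, -2.9]]
44 1 11 [[21.2, 9.3], [25.5, 13.3], [26.1, 13.4]]
```

Emit:
{"fn": "step_arm", "kwargs": {"motion": [0, -0.006, 0.05, 0, -1, 0, 0, 0.05, 0, -1, 0, 0, 0.04, 0, -1, 0, 0, 0.02, 0, -1, 0, 0, 0, 0, -1, 0, 0, 0, 0, -1, 0, 0, 0, 0, -1, 0, 0, 0, 0, -1]}}

```text
clock: 15.37
tcp_pos: [565.5, -186.3, 146.4]
tool_rot: [0.604, 0.797, 0.0, 0.0]
wrist_force: [0.9, 0.2, -0.7]
opening: 22.0
finger_force: 29.4
```

```bash
python3 k.py w11; python3 - <<'E'
from h import *
im,d,c=cam('scene'); a=im[150:260,150:270,::-1]; b=cv2.imread('pics/w11c.png')
cv2.imwrite('pics/fin.png',np.hstack([cv2.resize(a,(400,400)),cv2.resize(b,(400,400))]))
s=robot.get_state(); Rm=R.from_quat(s['tool_rot']).as_matrix()
im,d,c=cam('wrist'); P=pts(d,c); T=(P-s['tcp_pos'])@Rm
k=(d>0)&(T[...,0]>30)&(T[...,0]<48)&(abs(T[...,1])<12)&(T[...,2]>15)&(T[...,2]<32)
print('card',np.round(np.percentile(T[k],[2,50,98],axis=0),1).tolist())
E
python3 g.py w12 | tail -n 14
```

```text
[ 565.50774655 -186.30455004  146.35688967] 22.021465755419037 29.431920647621155 [ 0.88303644  0.22527072 -0.74497654] 105.6420099894454
card tool [[-21.6, -14.3, 22.6], [26.0, -5.4, 27.2], [50.4, -2.7, 33.6]] ((553.7711181640625, -175.09161376953125), (17.326459884643555, 73.5858383178711), 1.0336475372314453)
target delta tool mm [-0.47853158 -0.86945801  1.35674452]
card [[30.7, -5.3, 25.8], [39.2, -4.0, 27.2], [47.6, -2.7, 28.4]]
16 -1 67 [[-22.6, -8.4], [18.6, -7.5], [26.2, -0.8]]
20 1 67 [[-23.2, 1.3], [18.2, 4.0], [26.2, 4.7]]
20 -1 85 [[-23.3, -10.1], [17.9, -9.0], [26.1, -1.2]]
24 1 56 [[-22.6, 3.8], [17.7, 5.4], [26.2, 5.9]]
24 -1 136 [[-22.9, -11.6], [25.4, -9.7], [34.7, -2.7]]
28 1 53 [[-23.1, 4.5], [18.0, 6.6], [26.4, 7.4]]
28 -1 71 [[9.3, -13.5], [21.0, -12.3], [33.0, -3.0]]
32 1 45 [[-22.6, 5.9], [17.4, 8.0], [26.1, 8.8]]
32 -1 65 [[7.4, -15.2], [17.5, -14.3], [26.0, -12.2]]
36 1 60 [[6.3, 7.4], [17.3, 9.0], [26.3, 11.8]]
36 -1 180 [[-6.1, -19.3], [13.6, -17.6], [26.1, -14.8]]
40 1 127 [[4.9, 9.6], [16.2, 11.3], [26.3, 13.1]]
40 -1 90 [[-6.5, -20.4], [11.0, -19.5], [26.2, -16.6]]
44 1 8 [[21.2, 9.2], [25.5, 13.0], [26.2, 13.4]]
```

View pics/fin.png

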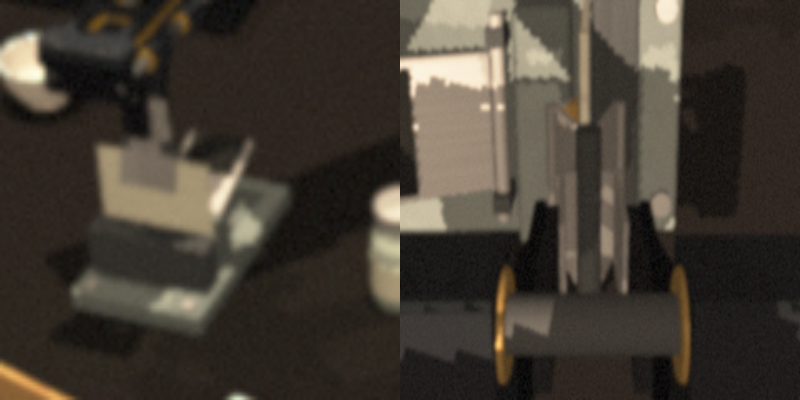

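The card sits between the jaws. At (150,165) in the left half the jaw hangs in front of the card's upper edge, and in the right half the card line runs between the jaws. Clearances are at least 5 mm per side, the barrel is about 8 mm above the edge, the tips overlap the card by about 15 mm, and there's no contact force.

```bash
python3 -c "
from bench import robot
print(robot.job_done())"
```

```text
the job is handed in; nothing more can be done
None
```

The job is handed in: I pressed the treadle to its stop and it came back up, and the arm is holding the wider clip fully open over the card's top edge, about 5 mm clear on each side by the camera. The judge's result was not shown.

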